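# Close up a sight-glass vessel for its leak test

### The arm

A 6-joint arm with a two-finger parallel gripper is mounted at the origin on the work surface. World frame = base frame: x ahead of the robot, y to its left, z up, the work surface at z = 0. Lengths are in m, angles in rad, forces in N, time in s.
With the tool pointing down it reaches from about 0.25 to 0.775 m from the base axis. Payload 4 kg.
Tool frame: the origin (TCP) lies at the very end of the fingers, on their centre line; the grasp point (between the pads) lies 19 mm behind it; z points along the fingers, y is the line along which they close (so a half turn about z gives the same grasp; the last joint's range is limited). The gripper opens to 94 mm and grips with 3 to 60 N. Pads are 16 mm wide; open, the fingers measure 119 mm over their backs; the gripper's body (75 mm by 177 mm) begins 78 mm behind the grasp point.
Start: joints at [-1.205, 0.087, 1.371, -0, 1.684, -0.103], TCP at [0.248, -0.491, 0.206] pointing down, gripper open.
Joint ranges: [-3.1, 3.1], [-0.76, 2.03], [0.27, 2.55], [-1.08, 4.22], [0.17, 2.65], [-2.57, 2.57]. Speed limits (rad/s): [2.79, 2.79, 3.14, 3.14, 3.14, 3.14].

### API

Orientations are given as [roll, pitch, yaw] about the fixed x, y, z axes, in that order (R = Rz(yaw) Ry(pitch) Rx(roll)).
In Python, from bench import robot gives the robot as it stands. The module is installed in compiled form; this text tells all that it offers.
- The arm moves only by the tool move_arm, never from a script. Its argument "deltas" is one flat list of numbers, 7 for each row, row after row: the turn, a rotation vector about the tool's x, y, z in rad, then the shift along the tool's x, y, z in cm, then the closure, from -1 (fully open) to 1 (shut). A call has 1 to 8 rows; each row is the pose to reach, as a shift and turn from the pose commanded when the call began, along the tool's axes at that moment; what a row does not reach only later rows make up. A row lasts 1/10 s, in which the tool goes at most 50 mm and 8.59 degrees, less where a joint would pass 70% of its speed; a pose out of reach is approached as far as the arm can. A call with a gripper value outside its range is refused whole. The fingers move at their own pace and stop on an object; the grip force is fixed at half the most. Time passes only in rows, so rows that repeat a pose let the fingers close. It gives the time, the measured TCP pose, the force, the opening and the grip force at its end, in the units of the state.
- robot.get_obs(): the state, without advancing time (a new reading comes with each control period).
- robot.snapshot(name): name is "scene" or "top" or "wrist"; returns a dict with "image" (400x640x3 uint8, red, green, blue), "depth" (400x640 float32, m along the optical axis (not along the pixel's ray), 0 where there is no reading), "fov_y" (degrees; the focal length in pixels is half the picture's height over the tangent of half this angle, whatever the lens; pixels are square), "cx", "cy" (the principal point, pixels), "origin" and "orientation" of the camera in the world; the wrist camera has in their place "T_tool_cam" (4x4, takes a point from camera to tool coordinates, whose origin is the TCP and whose axes are the flange's). Camera axes: x right, y up, looking along -z (the intrinsics and any distortion apply to the point x, -y, -z); pixel columns grow to the right and rows downward; lengths in m; the calibration is good to about 2 mm. The wrist camera is an equidistant fisheye: a pixel r from the principal point sees the ray r / f radians off the axis. A picture is of the moment at which its call begins: read the wrist's pose just before it.
- robot.close_job(): hands the job in; it is judged then, once.
The state is a dict: "time": time; "joint_positions": joint angles; "qvel": joint speeds; "joint_torque": joint torques, N m; "tool_pos": TCP position; "ee_rot": TCP orientation; "wrist_force": force on the tool from outside, world axes, zero at the start; "wrist_torque": the same for the moment, N m; "width": finger opening in m; "finger_force": force on a finger pad.
Only numpy, scipy, OpenCV 4.12 (cv2) and the standard library are available. Lean on these libraries where they do the work, as an engineer would, in place of code of your own. Each camera call takes 0.05 s, during which the arm holds its last target. There are 200 camera calls.

### The job

Close up the stainless vessel for its leak test: press the white filling plug down until it is fully home, and tighten the retaining ring of the leaning sight glass with the T-handled pin spanner. Set both of the spanner's pins fully into the two holes of the ring before you turn it, then turn the ring clockwise (looking at its face) up to its stop, where the two scribed lines meet. Finally stand the spanner back upright in the channel of its grey rest and let go of it, leaving the jar, the reagent bottle and the dropper bottles where they stand.

Things in the scene. Friction and masses are not known exactly. Their poses are not given: they have to be found in the camera images.
- ring_face (a point): Centre of the outer face of the sight-glass retaining ring: flat steel ring, 88 mm outside, 44 mm bore, 12 mm thick, on a leaning nozzle of the vessel's cover; the glass lies 8 mm below its face. z is the ring's axis, out of the face, 31.5 degrees from vertical towards the vessel's front. x is the line through its two pin holes; x and y turn with the ring. Nothing stands above the ring.
- ring_hole (a point): Mouth (on the outer face) of one of the ring's two pin holes, the one at +32 mm on the ring's x; the other is at -32 mm. They are round, 11 mm wide, straight through the 12 mm ring, along its axis. This point turns with the ring.
- ring (a joint): Turn of the ring in rad, growing clockwise as seen from outside, looking at its face. It starts at 0 to 0.5; 1.2 is tight, against the stop. It stays where it is left and resists with about 0.3 N m. A line scribed on the ring's face at its +y edge meets a line on the 102 mm flange around it when tight.
- plug_top (a point): Centre of the flat top of the white filling plug at the rear of the vessel's cover: knob 36 mm wide and 16 mm high on a collar 56 mm wide and 6 mm thick. It slides vertically down its neck. Its top is 22 mm above the collar's underside, which meets the neck's rim when home.
- plug (a joint): How far the plug has been pushed down, in m: 0 is 10 mm proud, 0.010 is fully home, collar on the neck's rim. It starts at 0 to 0.004. It takes about 7 N to move, a little more when moved fast, does not spring back and stays where it is left.
- vessel_front (a point): Centre of the underside of the stainless vessel, fixed to the bench: 218 mm wide, cover at 150 to 161 mm height. z up, -x its front (drain cock), to which the sight glass leans. In this frame, mm: plug axis x 58, y 22; ring face centre -70, 0, 207. On the cover also a gauge (x 28, y -68, up to z 235) and a vent cock (x 82, y -35, up to z 185).
- spanner_centre (a point): Centre, half-way up, of the loose steel T-handled pin spanner (0.3 kg, 82 mm high), which stands pins down in its rest. z points up from pins to handle; x runs along head bar and handle, through both pins (half a turn makes no difference). Along z from here: head bar (82 x 16 x 14 mm) -31 to -17 mm, shank 14 mm thick, flat handle bar (100 mm on x, 14 mm thick on y) +19 to +41 mm.
- spanner_tips (a point): Midway between the tips of the spanner's two pins, 41 mm below spanner_centre, same axes. The pins are 8 mm thick, tapered to 5 mm in the last 2 mm, and stand 10 mm out of the head bar, at +32 and -32 mm on x. Fully engaged, the head bar lies on the ring's face, and this point is 10 mm below that face on the ring's axis.
- rest_floor (a point): Centre of the channel floor of the spanner's rest, a grey plastic block fixed to the bench (base 116 x 66 mm, 32 mm high). x runs along the channel (40 mm long, 22 mm wide, open ends, walls 11 mm high), z up; the floor is 21 mm above the bench. The head bar lies along x on this floor, a pin hanging free beyond each end, with spanner_centre 31 mm above this point.
- jar: White plastic jar with a lid, 86 mm wide, 88 mm high; origin at the centre of its underside. To be left alone.
- reagent_bottle: Clear glass reagent bottle with a screw cap, 86 mm wide, 189 mm high; origin at the centre of its underside. To be left alone.
- dropper1_centre (a point): Half-way up the first of three amber dropper bottles, 35 mm wide and 95 mm high, standing in a low white tray (85 x 150 mm, 28 mm high). To be left alone.
- dropper2_centre (a point): The second dropper bottle, the same.
- dropper3_centre (a point): The third dropper bottle, the same.
Things that resemble listed ones, but are neither listed nor needed, are in the scene too. There is more than one size of the part that bears spanner_centre; the job needs the smaller.

How it is judged:
By the outcome, as a careful person would: the job done as asked, in the order asked, and still so for the second after the job is handed in, with the robot touching nothing.
It also fails if it takes over 72 s, if anything falls off the work surface, if the arm or the gripper's body presses on something with over 40 N, if the wrist force passes 120 N, or if a joint passes its speed limit or range.

## Working session

There is one attempt and no reset: what is moved stays moved. The work goes in short steps, Python scripts to look and compute and a tool call to move; the robot and the scene stay as the last step left them, time stands still between calls to the robot, and variables do not carry over. Pictures are saved under pics/ and viewed, at most 10 in all, crops included, and the job is handed in when it is done.

Besides the shell and the picture viewer there is one more tool, called after "Call:" in YAML: its name, and indented under it one key for each argument. move_arm: Moves the arm, as the interface text tells. Its arguments: {"type":"object","properties":{"deltas":{"type":"array","items":{"type":"number"}}},"required":["deltas"]}

```bash
mkdir -p pics; cat > h.py <<'E'
import numpy as np,cv2,pickle
from bench import robot
from scipy.spatial.transform import Rotation as R
def snap(n):
    o=robot.get_obs(); s=robot.snapshot(n)
    if n=='wrist':
        T=np.eye(4);T[:3,:3]=R.from_euler('xyz',o['ee_rot']).as_matrix();T[:3,3]=o['tool_pos'];s['T']=T@s['T_tool_cam']
    else:
        q=np.array(s['orientation']);T=np.eye(4)
        T[:3,:3]=R.from_euler('xyz',q).as_matrix() if q.size==3 else (q if q.shape==(3,3) else R.from_quat(q).as_matrix())
        T[:3,3]=s['origin'];s['T']=T
    s['f']=200/np.tan(np.radians(s['fov_y'])/2);s['name']=n
    return s
def rays(s,uv):
    uv=np.atleast_2d(uv).astype(float);d=(uv-[s['cx'],s['cy']])/s['f']
    if s['name']=='wrist':
        r=np.linalg.norm(d,axis=1)+1e-9; v=np.c_[d[:,0]/r*np.sin(r),-d[:,1]/r*np.sin(r),-np.cos(r)]
    else: v=np.c_[d[:,0],-d[:,1],-np.ones(len(d))]
    v/=np.linalg.norm(v,axis=1)[:,None]
    return s['T'][:3,3],v@s['T'][:3,:3].T
def onz(s,uv,z):
    o,v=rays(s,uv); return o+v*((z-o[2])/v[:,2])[:,None]
def onplane(s,uv,p,n):
    o,v=rays(s,uv); return o+v*(((p-o)@n)/(v@n))[:,None]
def dep(s,uv=None):
    if uv is None:
        uu,vv=np.meshgrid(np.arange(640),np.arange(400));uv=np.c_[uu.ravel(),vv.ravel()]
    uv=np.atleast_2d(uv);o,v=rays(s,uv);z=s['depth'][uv[:,1].astype(int),uv[:,0].astype(int)]
    fwd=-s['T'][:3,2]; return o+v*(z/(v@fwd))[:,None]
def save(s,n,box=None,k=1):
    im=s['image'][:,:,::-1]
    if box: im=im[box[1]:box[3],box[0]:box[2]]
    if k!=1: im=cv2.resize(im,None,fx=k,fy=k,interpolation=cv2.INTER_CUBIC)
    cv2.imwrite(f'pics/{n}.png',im)
E
python3 - <<'E'
from h import *
for n in ['scene','top','wrist']:
    s=snap(n);save(s,n+'0');pickle.dump(s,open(n+'0.pkl','wb'))
    print(n,s['f'],s['cx'],s['cy'],s.get('origin'),s.get('orientation'),[k for k in s if 'dist' in k.lower()],list(s))
a=cv2.imread('pics/scene0.png');b=cv2.imread('pics/top0.png')
E
```

```text
scene 466.76253822897644 318.680611967569 195.04007093331612 [ 1.18003145 -0.34336315  1.06749837] [ 0.71138605 -0.01658696  1.12116164] [] ['image', 'depth', 'fov_y', 'cx', 'cy', 'origin', 'orientation', 'T', 'f', 'name']
top 452.71631796731003 325.37232716034936 194.7096300935004 [0.39764862 0.01390141 1.23936855] [ 8.75028106e-02 -1.24364212e-03 -1.59326971e+00] [] ['image', 'depth', 'fov_y', 'cx', 'cy', 'origin', 'orientation', 'T', 'f', 'name']
wrist 309.70691628693146 317.49130027852834 200.60204269407924 None None [] ['image', 'depth', 'fov_y', 'cx', 'cy', 'T_tool_cam', 'T', 'f', 'name']
```

View pics/scene0.png

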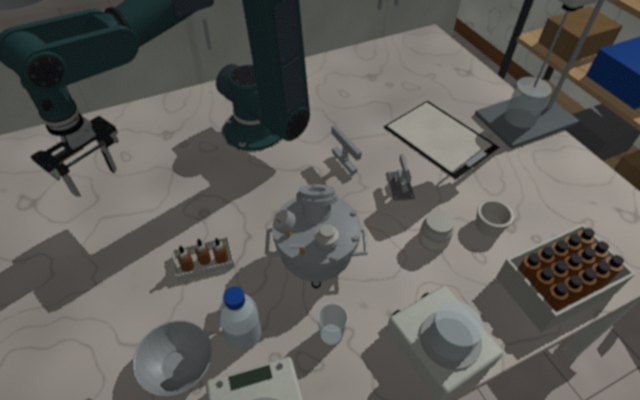

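View pics/top0.png

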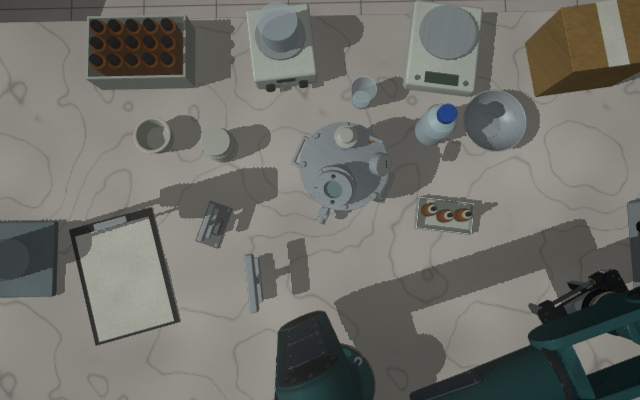

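Scene view: the vessel is at (318,235), a T-shape stands at (400,178) in a grey rest and another at (345,148) without one. In the top view these are the vessel (343,165), the rest T (214,224) and the other T (253,282). Candidates for the spanner are T(214,224) and T(253,282). I'll check their sizes, with one close crop.

```bash
python3 - <<'E'
from h import *
t=pickle.load(open('top0.pkl','rb'));s=pickle.load(open('scene0.pkl','rb'))
a=t['image'][180:320,170:310,::-1];b=t['image'][110:230,280:400,::-1]
c=s['image'][110:210,320:430,::-1]
f=lambda x,w,h:cv2.resize(x,(w,h),interpolation=cv2.INTER_CUBIC)
cv2.imwrite('pics/c1.png',np.vstack([np.hstack([f(a,400,400),f(b,400,400)]),np.hstack([f(c,220,200),f(s['image'][170:290,260:380,::-1],200,200),np.zeros((200,380,3),np.uint8)])]))
P=dep(t).reshape(400,640,3)
pickle.dump(P,open('P.pkl','wb'))
np.set_printoptions(precision=3,suppress=True)
for n,(x0,y0,x1,y1) in dict(rest=(190,195,240,255),big=(235,240,275,320)).items():
    Q=P[y0:y1,x0:x1]
    m=Q[...,2]>0.012
    zz=Q[m]; print(n,zz[:,2].max(),np.histogram(zz[:,2],bins=np.arange(0.01,0.2,0.01))[0])
    top=zz[zz[:,2]>zz[:,2].max()-0.012]; print(len(top),top.mean(0)); r=cv2.minAreaRect((top[:,:2]*1000).astype(np.float32));print(r)
E
```

```text
rest 1.239368545318699 [ 21  49 172  16   5   3  23  52 203   1   0   0   0   0   0   0   0   0]
15 [0.398 0.014 1.239]
((397.64862060546875, 13.901408195495605), (0.0, 0.0), 0.0)
big 1.239368545318699 [  7  29 150  25   7   4   3   3  32  38 439  52   0   0   0   0   0   0]
16 [0.398 0.014 1.239]
((397.64862060546875, 13.901408195495605), (0.0, 0.0), 0.0)
```

View pics/c1.png

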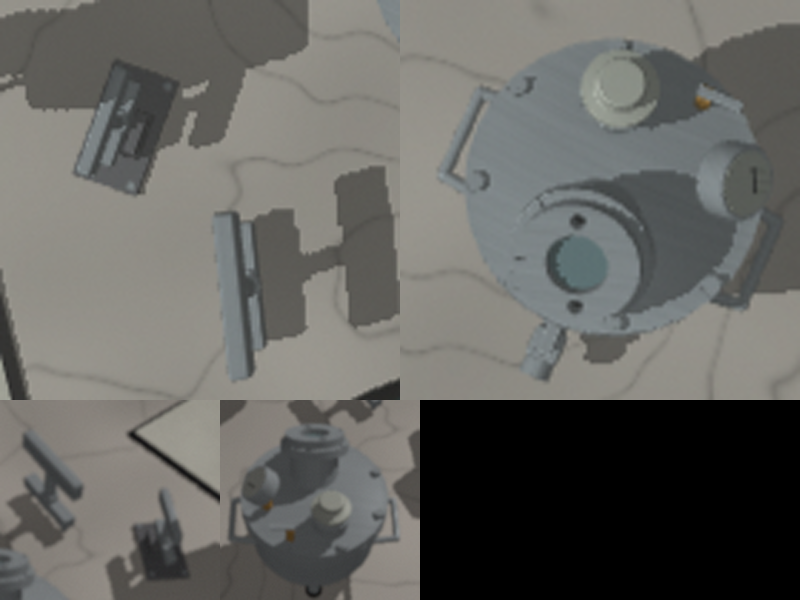

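The crop shows the smaller spanner (top at about z 0.093) standing in the grey rest; the other is taller (about 0.11) and has no rest. The ring's holes are at top px (333,177) and (333,202). Its scribe is at (316,187) and the flange line near (320,171), so it must turn clockwise. Next I measure the poses.

```bash
cat > m.py <<'E'
from h import *
np.set_printoptions(precision=4,suppress=True)
def circ(p):
    A=np.c_[2*p,np.ones(len(p))];x=np.linalg.lstsq(A,(p**2).sum(1),rcond=None)[0];return x[:2],np.sqrt(x[2]+x[0]**2+x[1]**2)
def plane(p):
    for _ in range(6):
        c=p.mean(0);n=np.linalg.svd(p-c,full_matrices=False)[2][2];n*=np.sign(n[2]);d=(p-c)@n;p=p[abs(d)<max(2*d.std(),.0008)]
    return c,n
E
python3 - <<'E'
from m import *
t=pickle.load(open('top0.pkl','rb'));P=pickle.load(open('P.pkl','rb'));Z=P[...,2]
bench=P[100:350:5,200:300:5].reshape(-1,3);print('bench z',np.median(Z[260:330,180:230]))
def rect(m,z):
    c=max(cv2.findContours(m.astype(np.uint8),0,1)[0],key=cv2.contourArea)[:,0]
    q=onz(t,c,z)[:,:2]; return cv2.minAreaRect((q*1000).astype(np.float32))
box=np.zeros((400,640),bool);box[195:255,190:240]=1
print('handle',rect(box&(Z>.075)&(Z<.11),.093)); print('rest base+',rect(box&(Z>.01)&(Z<.045),.021))
b2=np.zeros((400,640),bool);b2[235:325,235:280]=1
print('other',rect(b2&(Z>.08)&(Z<.13),.112))
vb=np.zeros((400,640),bool);vb[110:235,285:405]=1
m=vb&(Z>.14)&(Z<.175);c=max(cv2.findContours(m.astype(np.uint8),0,1)[0],key=cv2.contourArea)
# cover: outer
hull=cv2.convexHull(c)[:,0];q=onz(t,hull,.161)[:,:2]
for _ in range(8):
    cc,r=circ(q);e=abs(np.linalg.norm(q-cc,axis=1)-r);q=q[e<max(.0015,1.5*e.std())]
print('cover',cc,r,len(q))
pm=vb.copy();pm[:]=0;pm[118:150,325:370]=1
zz=Z[pm&(Z>.17)&(Z<.23)];print('plug hist',np.histogram(zz,np.arange(.17,.23,.003)))
zt=np.median(np.sort(zz)[-80:]);m=pm&(Z>zt-.006)&(Z<.23);c=max(cv2.findContours(m.astype(np.uint8),0,1)[0],key=cv2.contourArea)[:,0]
print('plug top z',zt,circ(onz(t,c,zt)[:,:2]),P[m].mean(0))
# ring face
seed=P[[180,190,205,195],[320,349,340,318]];print(seed)
uu,vv=np.meshgrid(np.arange(640),np.arange(400))
m=(np.hypot(uu-334,vv-189)<20)&(np.hypot(uu-334,vv-189)>11)&(Z>.15)
c,n=plane(P[m]);print('ring',c,n,np.degrees(np.arccos(n[2])))
holes=onplane(t,[[333.4,176.6],[332.5,202.1]],c,n);print(holes,holes.mean(0),np.linalg.norm(holes[0]-holes[1]))
sc=onplane(t,[[316,187.4],[320,171.5]],c,n)-holes.mean(0);print(sc,np.linalg.norm(sc,axis=1))
E
```

```text
bench z 0.0006455099894009386
handle ((436.179443359375, 313.13104248046875), (17.76830291748047, 99.17402648925781), 70.03241729736328)
rest base+ ((431.89593505859375, 304.8998107910156), (35.73476791381836, 82.60419464111328), 69.84398651123047)
other ((283.35595703125, 196.69004821777344), (142.8009033203125, 23.932409286499023), 5.357443809509277)
cover [ 0.5628 -0.035 ] 0.10745464973035967 45
plug hist (array([  0,   1,   1,  13,  11,   3,   1,   6,  65, 131,  43,   7,   5,
        46, 106,  25,   0,   0,   0]), array([0.17 , 0.173, 0.176, 0.179, 0.182, 0.185, 0.188, 0.191, 0.194,
       0.197, 0.2  , 0.203, 0.206, 0.209, 0.212, 0.215, 0.218, 0.221,
       0.224, 0.227]))
plug top z 0.21455075602390172 (array([ 0.6259, -0.0399]), np.float64(0.016619996531184518)) [ 0.6262 -0.0401  0.213 ]
[[ 0.5218  0.0221  0.2112]
 [ 0.497  -0.0433  0.2155]
 [ 0.4649 -0.0229  0.1901]
 [ 0.489   0.0276  0.1938]]
ring [ 0.5027 -0.0058  0.2086] [-0.4704  0.2223  0.854 ] 31.350013810509736
[[ 0.5275 -0.0084  0.2229]
 [ 0.4719 -0.0056  0.1916]] [ 0.4997 -0.007   0.2072] 0.06382260326811436
[[ 0.0064  0.0388 -0.0066]
 [ 0.0402  0.0286  0.0147]] [0.0399 0.0515]
```

```bash
cat >> m.py <<'E'
def delta(pos,Rt):
    o=robot.get_obs();R0=R.from_euler('xyz',o['ee_rot']);
    d=R0.inv().apply(np.array(pos)-o['tool_pos'])*100;rv=(R0.inv()*Rt).as_rotvec()
    print('delta rot',rv.round(4),'cm',d.round(3)); return rv,d
def down(yaw): return R.from_euler('xyz',[np.pi,0,yaw])
def st():
    o=robot.get_obs();print(o['time'],o['tool_pos'],o['ee_rot'],'q',o['joint_positions'],'F',o['wrist_force'],'w',o['width'],o['finger_force'])
E
python3 - <<'E'
from m import *
st(); s=pickle.load(open('wrist0.pkl','rb'));print(s['T_tool_cam'])
delta([.248,-.491,.31],down(0));delta([.6252,-.0399,.31],down(-1.1));delta([.6252,-.0399,.31],down(-0.5))
E
```

```text
0.15 [ 0.2483 -0.4903  0.2046] [-3.1399 -0.0002  0.4688] q [-1.2051  0.0878  1.3719 -0.      1.6836 -0.1031] F [-0.8489 -0.4008 -0.7839] w 0.09391103690011557 0.0
[[ 0.0009  0.9571  0.2898  0.084 ]
 [ 1.     -0.0008 -0.0003 -0.0007]
 [-0.0001  0.2898 -0.9571 -0.179 ]
 [ 0.      0.      0.      1.    ]]
delta rot [-0.0017  0.0002  0.4688] cm [ -0.062   0.032 -10.544]
delta rot [-0.0014  0.0012  1.5688] cm [ 53.969 -23.17  -10.496]
delta rot [-0.0016  0.0007  0.9688] cm [ 53.969 -23.17  -10.496]
```

Call:
move_arm:
  deltas: [0,0,0,0,0,-5,1,0,0,-0.15,0,0,-10.5,1,0,0,-1.03,54,-23.2,-10.5,1,0,0,-1.03,54,-23.2,-10.5,1,0,0,-1.03,54,-23.2,-10.5,1,0,0,-1.03,54,-23.2,-10.5,1,0,0,-1.03,54,-23.2,-10.5,1,0,0,-1.03,54,-23.2,-10.5,1]

```text
time: 0.95
tool_pos: [0.4417, -0.2587, 0.3078]
ee_rot: [-3.141, 0.0, 1.504]
wrist_force: [-0.3, -0.4, 1.4]
width: 0.0333
finger_force: 0.0
```

```bash
python3 - <<'E'
from m import *
st(); delta([.6252,-.0399,.31],down(1.5))
E
```

```text
0.95 [ 0.4417 -0.2587  0.3078] [-3.1414  0.      1.5042] q [-0.6405  0.0048  1.2555 -0.0001  1.8814 -0.574 ] F [-0.3005 -0.3719  1.3508] w 0.033263215922067026 0.0
delta rot [-0.0002  0.      0.0042] cm [23.053 16.852 -0.224]
```

Call:
move_arm:
  deltas: [0,0,0,23.05,16.85,0,1,0,0,0,23.05,16.85,0,1,0,0,0,23.05,16.85,0,1,0,0,0,23.05,16.85,0,1,0,0,0,23.05,16.85,0,1,0,0,0,23.05,16.85,0,1,0,0,0,23.05,16.85,2,1,0,0,0,23.05,16.85,2,1]

```text
time: 1.75
tool_pos: [0.625, -0.0414, 0.2838]
ee_rot: [-3.134, -0.0, 1.501]
wrist_force: [0.2, -0.0, -0.3]
width: 0.0004
finger_force: 0.0
```

```bash
python3 - <<'E'
from m import *
st(); delta([.6252,-.0399,.217],down(1.5))
s=snap('wrist');save(s,'w1');pickle.dump(s,open('w1.pkl','wb'))
st()
E
```

```text
1.75 [ 0.625  -0.0414  0.2838] [-3.1344 -0.0004  1.5009] q [-0.1564  0.2679  1.0081 -0.0003  1.8728 -0.0866] F [ 0.2245 -0.0448 -0.3103] w 0.0004323620009711382 0.0
delta rot [-0.0072 -0.0003  0.0009] cm [0.145 0.058 6.683]
1.8 [ 0.6249 -0.0422  0.2856] [-3.1366 -0.0001  1.4995] q [-0.1578  0.2663  1.0065 -0.0003  1.8737 -0.0866] F [ 0.9509 -0.3042 -0.1249] w 0.00015826266779674086 0.0
```

View pics/w1.png

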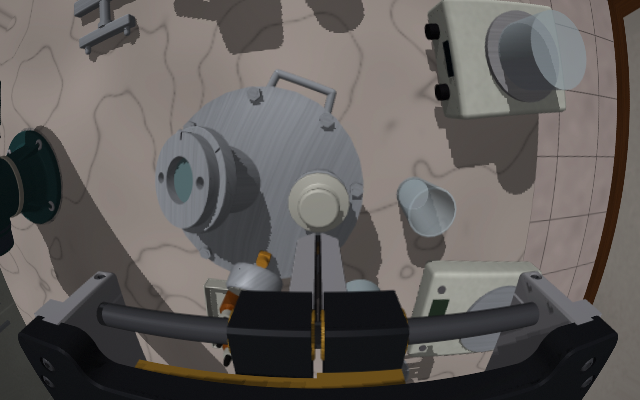

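The wrist view shows the closed fingertips at (319,238), the plug top at about (320,207) and the ring with holes at (161,177) and (199,182). I'll refine the plug centre and ring from this view, using colour.

```bash
python3 - <<'E'
from m import *
s=pickle.load(open('w1.pkl','rb'))
P=dep(s).reshape(400,640,3);Z=P[...,2]
m=np.zeros((400,640),bool);m[165:240,285:355]=1
z=Z[m&(Z>.205)&(Z<.225)];zt=np.median(z);mm=m&(abs(Z-zt)<.004);print(zt,mm.sum())
c=max(cv2.findContours(mm.astype(np.uint8),0,1)[0],key=cv2.contourArea)[:,0];print(circ(onz(s,c,zt)[:,:2]))
uu,vv=np.meshgrid(np.arange(640),np.arange(400))
g=(np.hypot(uu-181,vv-180)<55)&(Z>.17)&(Z<.25)
n0=np.array([-.4724,.2233,.8526]);c0=np.array([.4995,-.0055,.207])
d=(P-c0)@n0; g&=abs(d)<.004;c,n=plane(P[g]);print('ring plane',c,n,((c-c0)@n0),g.sum())
gray=cv2.cvtColor(s['image'],cv2.COLOR_RGB2GRAY)
for (x,y) in [(161,177),(199,182)]:
    w=gray[y-8:y+9,x-8:x+9].astype(float);k=w<w.min()*.5+np.median(w)*.5
    k=cv2.connectedComponentsWithStats(k.astype(np.uint8));i=1+np.argmax(k[2][1:,4]);uv=k[3][i]+[x-8,y-8];print(uv,k[2][i],onplane(s,uv,c0,n0))
E
```

```text
0.21251565883453524 1268
(array([ 0.6244, -0.0387]), np.float64(0.017182723956233548))
ring plane [ 0.5037 -0.0049  0.2096] [-0.4728  0.2225  0.8526] 0.00038068163455870984 3567
[168.0408 177.3061] [14  0  3 17 49] [[ 0.4829 -0.0039  0.1974]]
[199.55 181.3 ] [ 5  3  8 10 60] [[ 0.5266 -0.0056  0.222 ]]
```

Call:
move_arm:
  deltas: [0,0,0,0.2,0,3,1,0,0,0,0.2,0,5,1,0,0,0,0.2,0,6,1,0,0,0,0.2,0,6.5,1,0,0,0,0.2,0,6.5,1]

```text
time: 2.3
tool_pos: [0.6255, -0.0413, 0.2234]
ee_rot: [3.141, 0.0, 1.498]
wrist_force: [0.2, -0.0, -1.1]
width: 0.0005
finger_force: 0.0
```

Call:
move_arm:
  deltas: [0,0,0,0.2,0,0.5,1,0,0,0,0.2,0,0.9,1,0,0,0,0.2,0,1.1,1,0,0,0,0.2,0,1.3,1,0,0,0,0.2,0,1.5,1,0,0,0,0.2,0,1.5,1]

```text
time: 2.9
tool_pos: [0.6261, -0.0387, 0.2102]
ee_rot: [3.139, 0.0, 1.499]
wrist_force: [-1.3, 0.2, 5.8]
width: 0.0004
finger_force: 2.6
```

Call:
move_arm:
  deltas: [0,0,0,0,0,0.2,1,0,0,0,0,0,0.4,1,0,0,0,0,0,0.6,1,0,0,0,0,0,0.6,1]

```text
time: 3.3
tool_pos: [0.6261, -0.0387, 0.2044]
ee_rot: [3.139, 0.0, 1.499]
wrist_force: [-1.4, 0.1, 5.3]
width: 0.0007
finger_force: 2.7
```

Call:
move_arm:
  deltas: [0,0,0,0,0,0.2,1,0,0,0,0,0,0.4,1,0,0,0,0,0,0.4,1]

```text
time: 3.6
tool_pos: [0.6262, -0.0387, 0.2041]
ee_rot: [3.136, 0.001, 1.499]
wrist_force: [-5.7, 0.2, 15.8]
width: 0.0006
finger_force: 7.5
```

Call:
move_arm:
  deltas: [0,0,0,0,0,0.2,1,0,0,0,0,0,0.4,1,0,0,0,0,0,0.4,1]

```text
time: 3.9
tool_pos: [0.6263, -0.0387, 0.2041]
ee_rot: [3.132, 0.001, 1.499]
wrist_force: [-9.2, 2.0, 24.1]
width: 0.0
finger_force: 12.3
```

Call:
move_arm:
  deltas: [0,0,0,0,0,-5,1,0,0,0,0,0,-10,1,0,0,-1.29,33.8,-21.4,-10,0,0,0,-1.29,33.8,-21.4,-10,0,0,0,-1.29,33.8,-21.4,-10,0,0,0,-1.29,33.8,-21.4,-10,0,0,0,-1.29,33.8,-21.4,-10,0,0,0,-1.29,33.8,-21.4,-10,0]

```text
time: 4.7
tool_pos: [0.4828, 0.2272, 0.2943]
ee_rot: [3.141, 0.001, 2.405]
wrist_force: [-0.7, 0.4, 0.5]
width: 0.0446
finger_force: 0.0
```

```bash
python3 - <<'E'
from m import *
st(); delta([.436,.313,.22],down(2.79))
E
```

```text
4.7 [0.4828 0.2272 0.2943] [3.1407 0.0005 2.4047] q [ 0.3336  0.0497  1.2361 -0.      1.8548 -0.5004] F [-0.6664  0.3795  0.5044] w 0.04459979221580638 0.0
delta rot [ 0.0007  0.0007 -0.3853] cm [9.237 3.203 7.43 ]
```

Call:
move_arm:
  deltas: [0,0,-0.385,9.2,3.2,7.4,0,0,0,-0.385,9.2,3.2,7.4,0,0,0,-0.385,9.2,3.2,7.4,0,0,0,-0.385,9.2,3.2,7.4,0]

```text
time: 5.1
tool_pos: [0.4352, 0.3127, 0.2171]
ee_rot: [-3.138, -0.004, 2.788]
wrist_force: [0.0, -0.0, 0.5]
width: 0.0474
finger_force: 0.0
```

```bash
python3 - <<'E'
from m import *
st()
s=snap('wrist');save(s,'w2');pickle.dump(s,open('w2.pkl','wb'))
P=dep(s).reshape(400,640,3);Z=P[...,2]
near=np.hypot(P[...,0]-.436,P[...,1]-.313)
m=(near<.07)&(Z>.08)&(Z<.105)
print(m.sum(),np.median(Z[m]))
c=max(cv2.findContours(m.astype(np.uint8),0,1)[0],key=cv2.contourArea)[:,0]
print(c.min(0),c.max(0),cv2.minAreaRect((onz(s,c,.093)[:,:2]*1000).astype(np.float32)))
q=P[m&(abs(Z-np.median(Z[m]))<.004)];print(cv2.minAreaRect((q[:,:2]*1000).astype(np.float32)))
E
```

```text
5.1 [0.4352 0.3127 0.2171] [-3.1376 -0.0038  2.7879] q [ 0.5169  0.0581  1.3789  0.0003  1.7101 -0.7001] F [ 0.0078 -0.0168  0.4577] w 0.04739185183551834 0.0
1276 0.09240630760326757
[314 143] [328 237] ((432.5953369140625, 316.9891662597656), (14.051314353942871, 99.29649353027344), 70.29572296142578)
((433.71923828125, 316.597412109375), (14.24649715423584, 99.39749908447266), 70.27954864501953)
```

View pics/w2.png

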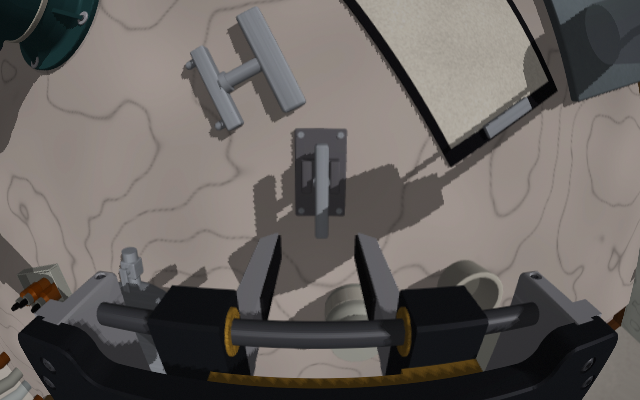

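The wrist view shows the handle of the small spanner at (322,190), in the rest at (320,172); the bigger spanner is at (245,70). The handle measures 14 x 99 mm, matching the listed one.

```bash
python3 - <<'E'
from m import *
st(); delta([.4332,.3168,.063],down(2.798))
E
```

```text
5.15 [0.437  0.3117 0.2191] [-3.1395 -0.0008  2.7843] q [ 0.5144  0.0571  1.3759 -0.0007  1.7107 -0.6992] F [ 0.2604 -0.5452 -0.43  ] w 0.046845760617890544 0.0
delta rot [-0.002  -0.0009 -0.0137] cm [ 0.518  0.378 15.613]
```

Call:
move_arm:
  deltas: [0,0,-0.014,0.5,0.4,4,0,0,0,-0.014,0.5,0.4,5,0,0,0,-0.014,0.5,0.4,5,0,0,0,-0.014,0.5,0.4,5,0,0,0,-0.014,0.5,0.4,5,0]

```text
time: 5.65
tool_pos: [0.436, 0.3168, 0.1722]
ee_rot: [3.139, 0.003, 2.796]
wrist_force: [-0.4, -0.2, -0.1]
width: 0.0474
finger_force: 0.0
```

```bash
python3 - <<'E'
from m import *
for i in range(4):
    st()
    s=snap('wrist')
    P=dep(s).reshape(400,640,3);Z=P[...,2]
    near=np.hypot(P[...,0]-.434,P[...,1]-.316)
    m=(near<.07)&(Z>.085)&(Z<.1)
    c=max(cv2.findContours(m.astype(np.uint8),0,1)[0],key=cv2.contourArea)[:,0]
    r=cv2.minAreaRect((onz(s,c,.093)[:,:2]*1000).astype(np.float32));print(np.median(Z[m]),r)
pickle.dump(s,open('w3.pkl','wb'));save(s,'w3')
delta([*np.array(r[0])/1000,.063],down(np.radians(90+r[2])))
E
```

```text
5.65 [0.436  0.3168 0.1722] [3.139  0.0025 2.7962] q [ 0.5234  0.0688  1.4561 -0.0003  1.6131 -0.7021] F [-0.3546 -0.1976 -0.0576] w 0.04737143786632921 0.0
0.09243686699810222 ((432.8110656738281, 317.3254699707031), (13.32461929321289, 99.04752349853516), 69.80387878417969)
5.7 [0.4359 0.317  0.1721] [3.1391 0.0024 2.7965] q [ 0.5237  0.0687  1.4564 -0.0002  1.6129 -0.7021] F [ 0.3392 -0.4877  0.5196] w 0.04714839449519721 0.0
0.09244787575249308 ((432.917724609375, 317.0716857910156), (13.615062713623047, 98.11184692382812), 70.38070678710938)
5.75 [0.4356 0.317  0.1718] [3.1394 0.0021 2.7969] q [ 0.5239  0.0689  1.4569 -0.0002  1.6128 -0.7022] F [ 0.1295 -0.2608 -0.3586] w 0.04695849154221748 0.0
0.09241897599747473 ((433.15966796875, 317.185302734375), (13.358415603637695, 99.0761947631836), 69.83971405029297)
5.8 [0.4354 0.317  0.1715] [3.1398 0.0017 2.7971] q [ 0.5242  0.069   1.4574 -0.0002  1.6127 -0.7022] F [-0.0062 -0.7713 -0.2844] w 0.04698610482787449 0.0
0.09245574892360753 ((432.8023986816406, 317.3040771484375), (13.470744132995605, 98.94570922851562), 69.85702514648438)
delta rot [0.0013 0.0014 0.0074] cm [ 0.249 -0.066 10.811]
```

Call:
move_arm:
  deltas: [0,0,0,0,0,4,0,0,0,0,0,0,6.5,0,0,0,0,0,0,6.5,0,0,0,0,0,0,6.5,0,0,0,0,0,0,6.5,0,0,0,0,0,0,6.5,0,0,0,0,0,0,6.5,0,0,0,0,0,0,6.5,0]

```text
time: 6.65
tool_pos: [0.435, 0.3171, 0.1059]
ee_rot: [3.141, 0.001, 2.798]
wrist_force: [0.2, -0.3, 0.4]
width: 0.0469
finger_force: 0.0
```

```bash
python3 - <<'E'
from m import *
st(); delta([.4329,.3172,.063],down(np.radians(159.95)))
E
```

```text
6.65 [0.435  0.3171 0.1059] [3.1405 0.001  2.7978] q [ 0.5247  0.1012  1.5546 -0.0001  1.4843 -0.7023] F [ 0.2342 -0.3071  0.4253] w 0.04685217446114286 0.0
delta rot [0.0011 0.001  0.0062] cm [ 0.203 -0.068  4.287]
```

Call:
move_arm:
  deltas: [0,0,0.006,0.2,-0.07,2,0,0,0,0.006,0.2,-0.07,4.3,0,0,0,0.006,0.2,-0.07,4.3,0,0,0,0.006,0.2,-0.07,4.3,0,0,0,0.006,0.2,-0.07,4.3,0,0,0,0.006,0.2,-0.07,4.3,0,0,0,0.006,0.2,-0.07,4.3,0]

```text
time: 7.35
tool_pos: [0.4331, 0.3173, 0.0631]
ee_rot: [3.14, 0.001, 2.792]
wrist_force: [0.8, 0.5, -0.8]
width: 0.0469
finger_force: 0.0
```

Call:
move_arm:
  deltas: [0,0,0,0,0,0,1,0,0,0,0,0,0,1,0,0,0,0,0,0,1,0,0,0,0,0,0,1,0,0,0,0,0,0,1,0,0,0,0,0,0,1]

```text
time: 7.95
tool_pos: [0.4325, 0.3169, 0.062]
ee_rot: [-3.142, 0.0, 2.792]
wrist_force: [0.6, 0.2, -0.2]
width: 0.0135
finger_force: 30.0
```

```bash
python3 - <<'E'
from m import *
st(); delta([.4329,.3172,.063],down(np.radians(159.95)))
s=snap('wrist');pickle.dump(s,open('w4.pkl','wb'))
P=dep(s).reshape(400,640,3);Z=P[...,2]
near=np.hypot(P[...,0]-.434,P[...,1]-.316)
m=(near<.07)&(Z>.085)&(Z<.1)
q=P[m];print(m.sum(),q.mean(0),cv2.minAreaRect((q[:,:2]*1000).astype(np.float32)))
E
```

```text
7.95 [0.4325 0.3169 0.062 ] [-3.1415  0.      2.7918] q [ 0.5267  0.1299  1.6139 -0.0001  1.3979 -0.6943] F [ 0.6414  0.2094 -0.2087] w 0.01351194147924192 30.00026800786145
delta rot [-0.0001  0.      0.0001] cm [-0.032  0.041 -0.104]
4058 [0.4223 0.3207 0.0924] ((426.8992004394531, 317.8564453125), (36.904300689697266, 85.4588394165039), 55.88190460205078)
```

Call:
move_arm:
  deltas: [0,0,0,0,0,-1,1,0,0,0,0,0,-4,1,0,0,0,0,0,-9,1,0,0,0,0,0,-14,1,0,0,0,0,0,-19,1,0,0,0,0,0,-19,1,0,0,0,0,0,-19,1,0,0,0,0,0,-19,1]

```text
time: 8.8
tool_pos: [0.4315, 0.3164, 0.2496]
ee_rot: [-3.138, -0.003, 2.792]
wrist_force: [0.2, 0.0, -3.3]
width: 0.0141
finger_force: 30.0
```

```bash
python3 - <<'E'
from m import *
st()
s=snap('wrist');pickle.dump(s,open('w5.pkl','wb'))
st();save(s,'w5',(220,90,420,290),3)
E
```

```text
8.8 [0.4315 0.3164 0.2496] [-3.1381 -0.0028  2.7918] q [ 0.5267  0.0531  1.3203 -0.0001  1.7727 -0.6943] F [ 0.1948  0.0004 -3.2558] w 0.014085507317577333 29.999723205110058
8.85 [0.4314 0.3163 0.249 ] [-3.1372 -0.0035  2.7917] q [ 0.5267  0.0535  1.321  -0.0001  1.7727 -0.6943] F [ 0.0157 -0.0617 -2.5588] w 0.013604638153317795 29.999795153271407
```

View pics/w5.png

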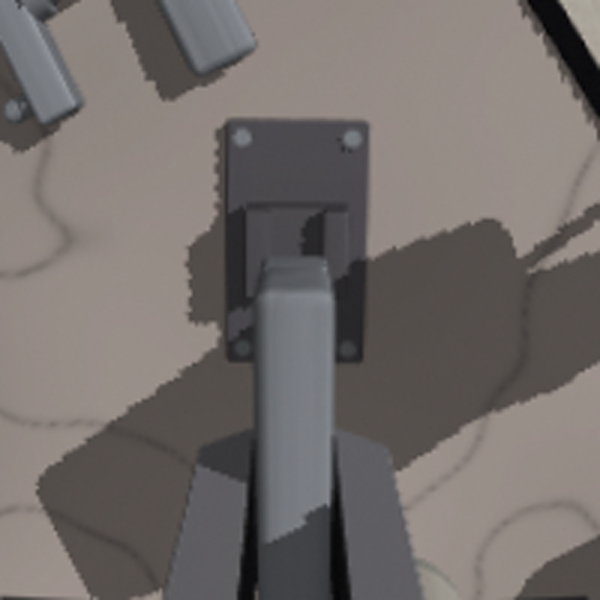

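```bash
python3 - <<'E'
from m import *
s=pickle.load(open('w5.pkl','rb'))
s['T']=s['T_tool_cam']  # work in tool frame
P=dep(s).reshape(400,640,3)
m=(abs(P[...,2]+.030)<.008)&(abs(P[...,1])<.015)&(P[...,0]>.015)&(P[...,0]<.07)
q=P[m];print(m.sum(),q.min(0),q.max(0),np.median(q,0),np.percentile(q[:,0],99.5))
c,n=plane(q);print(c,n,'tilt',n[0]/n[2],n[1]/n[2])
for x0 in (.02,.03,.04):
    k=q[(q[:,0]>x0)&(q[:,0]<x0+.008)];print(x0,k[:,1].min(),k[:,1].max(),np.median(k[:,2]))
# handle end-face: points lower just beyond end
e=P[(abs(P[...,1])<.012)&(P[...,0]>.03)&(P[...,0]<.07)&(P[...,2]<.06)&(P[...,2]>-.05)]
print(np.histogram2d(e[:,0],e[:,2],bins=[np.arange(.036,.06,.002),np.arange(-.04,.05,.01)])[0].astype(int))
E
```

```text
1657 [ 0.015  -0.0066 -0.0323] [ 0.0484  0.0068 -0.0225] [ 0.0331 -0.0002 -0.0305] 0.048273050836636716
[ 0.0317  0.0001 -0.0306] [-0.0075  0.001   1.    ] tilt -0.007480155699630441 0.0010370408568812076
0.02 -0.006584443840679266 0.006697131823161259 -0.030564872275250787
0.03 -0.006399944392682965 0.006523219295424875 -0.030611930269406798
0.04 -0.006356470348976059 0.00648042074236103 -0.03030848485169116
[[ 79  19   0   0   0   0   2   0]
 [ 75  24   0   0   0   0  21  64]
 [ 73  24   0   0   0   0   0   0]
 [ 80  23   0   0   0   0   0   0]
 [ 78  32   2   0   0   0   0   0]
 [ 44 106  46   0   0   0   0   0]
 [  0  50  31   0   0   0   0   0]
 [  0   0   0   0   0   0   0   0]
 [  0   0   0   0   0   0   0   0]
 [  0   0   0   0   0   0   0   0]
 [  0   0   0   0   0   0   0   0]]
```

```bash
cat >> m.py <<'E'
n=np.array([-.4726,.2229,.8526]);n/=np.linalg.norm(n)
def ringR(h):
    h=h-(h@n)*n;h/=np.linalg.norm(h);return R.from_matrix(np.c_[-h,np.cross(n,h),-n])
E
python3 - <<'E'
from m import *
Rt=ringR(np.array([.0556,-.0028,.0313]));c=np.array([.4995,-.006,.207])
p=c+n*.102+Rt.as_matrix()[:,1]*.06
print(p,Rt.as_euler('xyz'));st();delta(p,Rt)
E
```

```text
[0.4601 0.0752 0.2836] [-2.941   0.5155  3.092 ]
8.85 [0.4314 0.3163 0.249 ] [-3.1372 -0.0035  2.7917] q [ 0.5267  0.0535  1.321  -0.0001  1.7727 -0.6943] F [ 0.0157 -0.0617 -2.5588] w 0.013604638153317795 29.999795153271407
delta rot [ 0.1135 -0.5426 -0.2396] cm [-10.951 -21.682  -3.399]
```

Call:
move_arm:
  deltas: [0,0,0,0,0,-3.5,1,0.1135,-0.5426,-0.2396,-10.9,-21.7,-3.5,1,0.1135,-0.5426,-0.2396,-10.9,-21.7,-3.5,1,0.1135,-0.5426,-0.2396,-10.9,-21.7,-3.5,1,0.1135,-0.5426,-0.2396,-10.9,-21.7,-3.5,1,0.1135,-0.5426,-0.2396,-10.9,-21.7,-3.5,1,0.1135,-0.5426,-0.2396,-10.9,-21.7,-3.5,1,0.1135,-0.5426,-0.2396,-10.9,-21.7,-3.5,1]

```text
time: 9.65
tool_pos: [0.4594, 0.0746, 0.2846]
ee_rot: [-2.945, 0.516, 3.087]
wrist_force: [-0.0, -0.7, -3.1]
width: 0.014
finger_force: 30.0
```

Call:
move_arm:
  deltas: [0,0,0,0,0,0,1,0,0,0,0,0,0,1,0,0,0,0,0,0,1,0,0,0,0,0,0,1,0,0,0,0,0,0,1,0,0,0,0,0,0,1]

```text
time: 10.25
tool_pos: [0.4605, 0.0761, 0.287]
ee_rot: [-2.945, 0.52, 3.091]
wrist_force: [0.0, -0.5, -1.7]
width: 0.0136
finger_force: 30.0
```

```bash
python3 - <<'E'
from m import *
st()
s=snap('wrist');pickle.dump(s,open('w6.pkl','wb'))
c=np.array([.4995,-.006,.207])
st();save(s,'w6')
Rt=ringR(np.array([.0556,-.0028,.0313]))
delta(c+n*.102+Rt.as_matrix()[:,1]*.06,Rt)
E
```

```text
10.25 [0.4605 0.0761 0.287 ] [-2.9445  0.5201  3.091 ] q [ 0.3096 -0.4203  1.7474 -0.3686  1.3997 -1.1718] F [ 0.0139 -0.5205 -1.741 ] w 0.013620711138783699 29.999493146315217
10.3 [0.4605 0.076  0.2871] [-2.9446  0.5202  3.0907] q [ 0.3094 -0.4205  1.7475 -0.3685  1.3997 -1.1718] F [ 0.3087 -0.6068 -3.0505] w 0.014071424123638047 29.999499740079045
delta rot [ 0.0029  0.0044 -0.002 ] cm [ 0.207 -0.023  0.293]
```

View pics/w6.png

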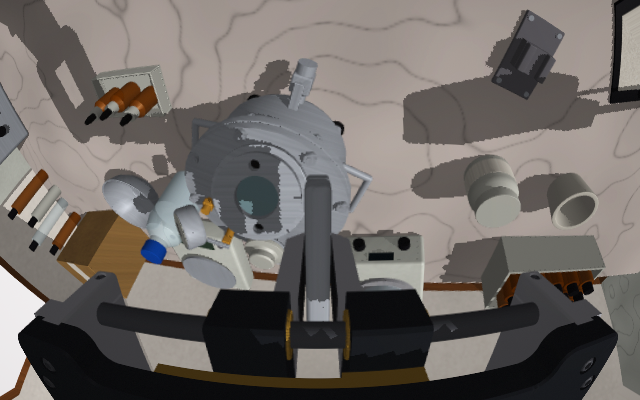

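The wrist view shows the ring with holes at (255,164) and (251,229) and the held spanner at column 317, offset to the ring's side as intended. I'll locate the holes precisely in the tool frame.

```bash
cat > rg.py <<'E'
from m import *
def holes(s,c,nn,px,rad=9):
    g=cv2.cvtColor(s['image'],cv2.COLOR_RGB2GRAY).astype(float);out=[]
    for (x,y) in px:
        w=cv2.resize(g[y-rad:y+rad+1,x-rad:x+rad+1],None,fx=4,fy=4,interpolation=cv2.INTER_LINEAR)
        t=(w.min()+np.median(w))/2;k=cv2.connectedComponentsWithStats((w<t).astype(np.uint8))
        d=np.linalg.norm(k[3][1:]-w.shape[0]/2,axis=1)+1e3*(k[2][1:,4]<20);i=1+np.argmin(d)
        uv=(k[3][i]+.5)/4-.5+[x-rad,y-rad];out.append(uv);print('hole',uv,k[2][i]/4,w.min(),np.median(w))
    return onplane(s,out,c,nn)
def ringplane(s,c0,n0):
    P=dep(s).reshape(400,640,3);rel=P-c0;d=rel@n0;r=np.linalg.norm(rel-d[...,None]*n0,axis=-1)
    g=(abs(d)<.004)&(r>.024)&(r<.043);c,nn=plane(P[g]);return c,nn,g
E
python3 - <<'E'
from rg import *
s=pickle.load(open('w6.pkl','rb'));c0=np.array([.4995,-.006,.207])
c,nn,g=ringplane(s,c0,n);print(g.sum(),nn,(c-c0)@n)
h=holes(s,c,nn,[(255,164),(251,229)]);print(h,np.linalg.norm(h[0]-h[1]),h.mean(0))
T=s['T']@np.linalg.inv(s['T_tool_cam']);ht=(h-T[:3,3])@T[:3,:3];print('tool frame',ht,'n tool',nn@T[:3,:3])
# glass/bore & outer rim check by ring mask
P=dep(s).reshape(400,640,3);d=(P-c)@nn;uv=np.argwhere((abs(d)<.002)&(np.linalg.norm(P-c0,axis=-1)<.048))[:,::-1]
cn=max(cv2.findContours(((abs(d)<.002)&(np.linalg.norm(P-c0,axis=-1)<.06)).astype(np.uint8),0,1)[0],key=cv2.contourArea)[:,0]
ax=np.linalg.svd(nn[None])[2][1:];q=(onplane(s,cn,c,nn)-c)@ax.T
for _ in range(8):
    cc,r=circ(q);e=abs(np.linalg.norm(q-cc,axis=1)-r);q=q[e<max(.001,1.5*e.std())]
print('rim centre',c+cc@ax,r,len(q))
save(s,'w6c',(180,120,330,260),4)
E
```

```text
3747 [-0.4719  0.2208  0.8536] 0.00021852571105346495
hole [254.637  163.8773] [  4.75   4.75   8.75   9.   245.25] 8.671875 78.78125
hole [257.8516 227.2091] [ 12.75   2.25   6.25  10.5  200.  ] 8.375 140.46875
[[ 0.4705 -0.0026  0.1903]
 [ 0.526  -0.0058  0.2218]] 0.06393077717695732 [ 0.4982 -0.0042  0.2061]
tool frame [[ 0.036  -0.0588  0.1043]
 [-0.0279 -0.0591  0.1047]] n tool [-0.0055  0.0009 -1.    ]
rim centre [ 0.499  -0.0048  0.2067] 0.043650567650838 257
```

View pics/w6c.png

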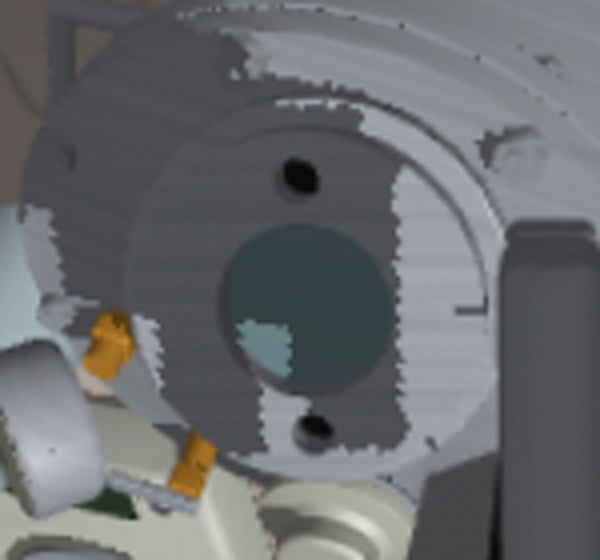

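The crop shows both hole mouths clear, at px (254.7,164.5) and (258.5,227.7), the ring scribe at (298,197) and the flange line at (287,230). The ring centre in the tool frame is about (+3.3, -59.2, 104.5) mm.

Call:
move_arm:
  deltas: [0,0.01,0.005,0.41,-5,0,1,0,0.01,0.005,0.41,-5.92,2,1,0,0.01,0.005,0.41,-5.92,3.5,1,0,0.01,0.005,0.41,-5.92,3.5,1,0,0.01,0.005,0.41,-5.92,3.5,1,0,0.01,0.005,0.41,-5.92,3.5,1,0,0.01,0.005,0.41,-5.92,3.5,1,0,0.01,0.005,0.41,-5.92,3.5,1]

```text
time: 11.1
tool_pos: [0.4651, 0.0109, 0.266]
ee_rot: [-2.949, 0.513, 3.083]
wrist_force: [0.0, 0.7, -2.2]
width: 0.0136
finger_force: 30.0
```

```bash
python3 - <<'E'
from rg import *
st()
s=snap('wrist');pickle.dump(s,open('w7.pkl','wb'))
w6=pickle.load(open('w6.pkl','rb'));T=w6['T']@np.linalg.inv(w6['T_tool_cam'])
Rt=R.from_matrix(T[:3,:3])*R.from_rotvec([0,.01,.005]);p=T[:3,3]+T[:3,:3]@[.0041,-.0592,.035]
print('residual to intended');delta(p,Rt)
save(s,'w7',(220,130,420,280),4)
E
```

```text
11.1 [0.4651 0.0109 0.266 ] [-2.9487  0.5125  3.0832] q [ 0.1028 -0.466   1.814  -0.2784  1.324  -1.3554] F [ 0.0369  0.7113 -2.1976] w 0.0135635208008301 29.999544555321336
residual to intended
delta rot [ 0.0002  0.001  -0.0002] cm [0.035 0.009 0.054]
```

View pics/w7.png

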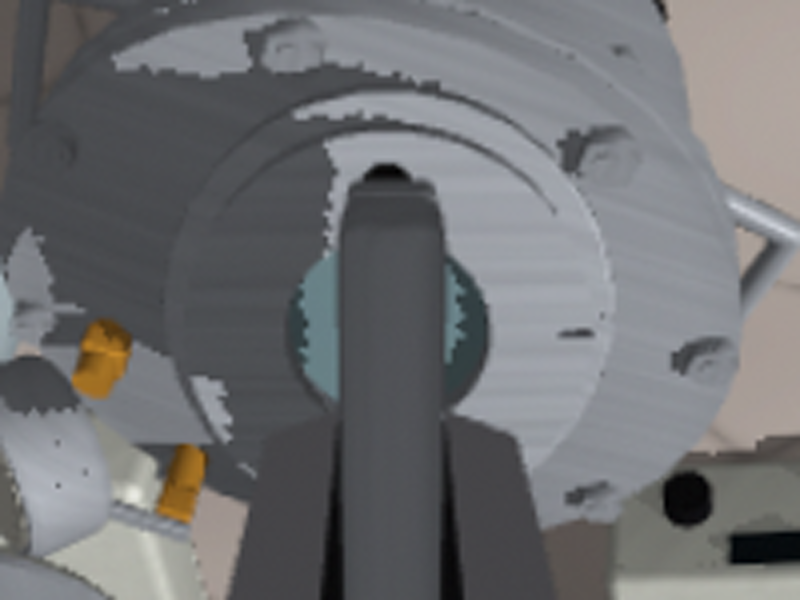

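The crop shows the handle at cols 341–443 centred over the bore (286–491), with the near hole at (387,180) just ahead of the bar. That is aligned to about 0.5 mm, so I insert gently.

Call:
move_arm:
  deltas: [0,0,0,0,0,1,1,0,0,0,0,0,1.4,1,0,0,0,0,0,1.7,1,0,0,0,0,0,2.0,1,0,0,0,0,0,2.2,1,0,0,0,0,0,2.2,1]

```text
time: 11.75
tool_pos: [0.4751, 0.0055, 0.2459]
ee_rot: [-2.948, 0.511, 3.082]
wrist_force: [0.7, -0.4, -2.6]
width: 0.0141
finger_force: 30.0
```

```bash
cat > eng.py <<'E'
from rg import *
st();w6=pickle.load(open('w6.pkl','rb'));T=w6['T']@np.linalg.inv(w6['T_tool_cam'])
o=robot.get_obs();d=(o['tool_pos']-T[:3,3])@T[:3,:3]*1000;R0=R.from_matrix(T[:3,:3])
print('tool shift from w6 mm',d,'(nom 4.1,-59.2; face touch 53.1, home 63.1)')
Rc=R.from_euler('xyz',o['ee_rot']);print('F tool',Rc.inv().apply(o['wrist_force']),'M tool',Rc.inv().apply(o['wrist_torque']),'rot',(R0.inv()*Rc).as_rotvec())
E
python3 eng.py
```

```text
11.75 [0.4751 0.0055 0.2459] [-2.9483  0.5106  3.0823] q [ 0.0831 -0.4435  1.839  -0.2733  1.2752 -1.3607] F [ 0.6773 -0.4441 -2.5575] w 0.014109287640587633 29.999544583261013
tool shift from w6 mm [  4.6693 -59.6145  57.4399] (nom 4.1,-59.2; face touch 53.1, home 63.1)
F tool [0.6371 0.0988 2.604 ] M tool [-0.2516  0.3599  0.0558] rot [0.0005 0.0108 0.0056]
```

Call:
move_arm:
  deltas: [0,0,0,0,0,0.2,1,0,0,0,0,0,0.4,1,0,0,0,0,0,0.5,1,0,0,0,0,0,0.6,1,0,0,0,0,0,0.6,1]

```text
time: 12.25
tool_pos: [0.478, 0.0043, 0.2411]
ee_rot: [-2.948, 0.511, 3.082]
wrist_force: [-1.0, -0.0, -3.3]
width: 0.0135
finger_force: 30.0
```

```bash
python3 eng.py
```

```text
12.25 [0.478  0.0043 0.2411] [-2.9484  0.5111  3.0824] q [ 0.0785 -0.4373  1.8448 -0.2721  1.2619 -1.362 ] F [-0.9942 -0.0447 -3.3444] w 0.013502201940788801 29.999491665512323
tool shift from w6 mm [  4.5768 -59.5547  63.1928] (nom 4.1,-59.2; face touch 53.1, home 63.1)
F tool [2.4991 0.3655 2.4076] M tool [-0.2305  0.3853  0.0611] rot [0.0003 0.0103 0.0056]
```

Call:
move_arm:
  deltas: [0,0,0,0,0,0.15,1,0,0,0,0,0,0.3,1,0,0,0,0,0,0.3,1,0,0,0,0,0,0.3,1]

```text
time: 12.65
tool_pos: [0.4783, 0.0042, 0.2408]
ee_rot: [-2.95, 0.511, 3.081]
wrist_force: [-11.9, 2.9, 6.7]
width: 0.0137
finger_force: 30.0
```

```bash
python3 eng.py
```

```text
12.65 [0.4783 0.0042 0.2408] [-2.9498  0.5114  3.0814] q [ 0.077  -0.437   1.8452 -0.2705  1.2605 -1.3627] F [-11.9375   2.916    6.6761] w 0.013727247876161138 30.002240482717752
tool shift from w6 mm [  4.4274 -59.5974  63.6775] (nom 4.1,-59.2; face touch 53.1, home 63.1)
F tool [  7.2774  -0.0848 -11.9419] M tool [-0.2031  1.39   -0.0042] rot [-0.0006  0.0102  0.0065]
```

The pins are seated: the depth is 63.7 mm against 63.1 nominal, with 12 N axial and the bar on the face. Now I turn clockwise (+z of the tool).

Call:
move_arm:
  deltas: [0,0,0.07,0.05,0,0,1,0,0,0.14,0.05,0,0,1,0,0,0.21,0.05,0,0,1,0,0,0.28,0.05,0,0,1,0,0,0.35,0.05,0,0,1,0,0,0.42,0.05,0,0,1,0,0,0.42,0.05,0,0,1]

```text
time: 13.35
tool_pos: [0.479, 0.0051, 0.2409]
ee_rot: [3.082, 0.542, 2.595]
wrist_force: [-8.8, 4.2, 5.0]
width: 0.014
finger_force: 30.0
```

```bash
python3 eng.py; python3 - <<'E'
from rg import *
s=pickle.load(open('w6.pkl','rb'));c=np.array([.4988,-.0046,.2065])
w=onplane(s,[[180+470/4,120+310/4],[180+432/4,120+443/4],[254.7,164.5],[258.5,227.7]],c,n);Rm=s['T']@np.linalg.inv(s['T_tool_cam'])
q=(w-w[2:].mean(0))@Rm[:3,:3];print(q,np.arctan2(q[:,1],q[:,0]))
E
```

```text
13.35 [0.479  0.0051 0.2409] [3.0822 0.5422 2.5947] q [ 0.0777 -0.4375  1.846  -0.2693  1.2573 -0.9417] F [-8.7508  4.1818  5.0389] w 0.014047015455244128 30.00619411468506
tool shift from w6 mm [  3.8053 -58.6529  63.7073] (nom 4.1,-59.2; face touch 53.1, home 63.1)
F tool [ 5.6654 -0.4256 -9.3369] M tool [-0.1613  0.9878 -0.0655] rot [-0.0011  0.0078  0.4272]
[[-0.0005  0.0399  0.0001]
 [-0.0349  0.0298  0.0002]
 [ 0.0319 -0.0001 -0.0001]
 [-0.0319  0.0001  0.0001]] [ 1.5832  2.4357 -0.0041  3.1375]
```

```bash
cat > hd.py <<'E'
from rg import *
def handle(s):
    s=dict(s);s['T']=s['T_tool_cam'];P=dep(s).reshape(400,640,3)
    m=(abs(P[...,2]+.030)<.006)&(abs(P[...,1])<.02)&(P[...,0]>.022)&(P[...,0]<.06)
    q=P[m];r=[]
    for x0 in np.arange(.024,.047,.004):
        k=q[(q[:,0]>x0)&(q[:,0]<x0+.004)];r.append((x0+.002,(np.percentile(k[:,1],1)+np.percentile(k[:,1],99))/2))
    r=np.array(r);print('handle yaw in tool',np.polyfit(r[:,0],r[:,1],1),'xmax',np.percentile(q[:,0],99.5),'ztop',np.median(q[:,2]))
E
python3 - <<'E'
from hd import *
for f in ['w5','w6','w7']: handle(pickle.load(open(f+'.pkl','rb')))
s=snap('wrist');pickle.dump(s,open('w8.pkl','wb'));handle(s)
save(s,'w8',(220,120,420,270),4)
o=robot.get_obs();print(R.from_euler('xyz',o['ee_rot']).inv().apply(o['wrist_torque']))
E
```

```text
handle yaw in tool [-0.0008  0.0001] xmax 0.048292455965139085 ztop -0.030512818262496688
handle yaw in tool [-0.0019  0.0005] xmax 0.04829239794266772 ztop -0.03119516245345455
handle yaw in tool [-0.0012  0.0005] xmax 0.04830694284465364 ztop -0.03120606793038394
handle yaw in tool [-0.0012  0.0001] xmax 0.04841387135604263 ztop -0.031126586112482896
[-0.192   0.9429 -0.033 ]
```

View pics/w8.png

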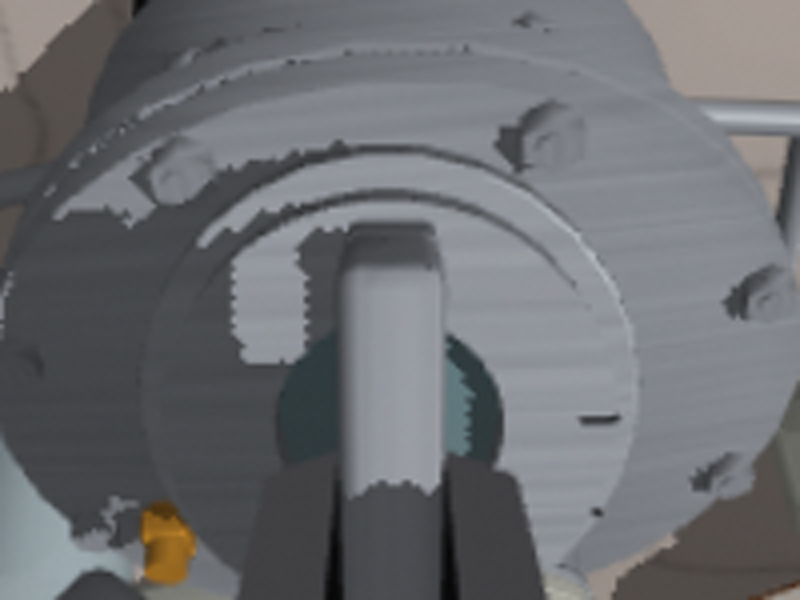

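The view shows the scribe at (600,418) still square to the handle, so the ring turned with the spanner. The flange line at (598,512) is about 0.43 rad further on, so I continue.

Call:
move_arm:
  deltas: [0,0,0.07,0,0,0,1,0,0,0.14,0,0,0,1,0,0,0.21,0,0,0,1,0,0,0.28,0,0,0,1,0,0,0.35,0,0,0,1,0,0,0.4,0,0,0,1,0,0,0.4,0,0,0,1]

```text
time: 14.1
tool_pos: [0.4795, 0.0054, 0.241]
ee_rot: [2.858, 0.473, 2.143]
wrist_force: [-5.6, 5.4, 3.8]
width: 0.0137
finger_force: 30.0
```

```bash
python3 eng.py
```

```text
14.1 [0.4795 0.0054 0.241 ] [2.8585 0.4732 2.1433] q [ 0.0779 -0.4372  1.8457 -0.2688  1.256  -0.5421] F [-5.5647  5.4152  3.7983] w 0.01369424607989829 30.01363203395158
tool shift from w6 mm [  3.3289 -58.3113  63.7268] (nom 4.1,-59.2; face touch 53.1, home 63.1)
F tool [ 5.0039  0.2332 -7.0444] M tool [-0.0354  0.9907 -0.1008] rot [-0.0007  0.0074  0.8268]
```

Call:
move_arm:
  deltas: [0,0,0.03,0,0,0,1,0,0,0.06,0,0,0,1,0,0,0.06,0,0,0,1,0,0,0.06,0,0,0,1]

```text
time: 14.5
tool_pos: [0.4796, 0.0054, 0.2411]
ee_rot: [2.83, 0.456, 2.08]
wrist_force: [-5.2, 6.7, 4.3]
width: 0.0138
finger_force: 30.0
```

```bash
python3 eng.py
```

```text
14.5 [0.4796 0.0054 0.2411] [2.8299 0.456  2.08  ] q [ 0.0778 -0.4372  1.8457 -0.2688  1.2558 -0.483 ] F [-5.1656  6.6544  4.3226] w 0.013831574149934392 30.027364692650735
tool shift from w6 mm [  3.2426 -58.3074  63.703 ] (nom 4.1,-59.2; face touch 53.1, home 63.1)
F tool [ 5.5741  1.1093 -7.5729] M tool [ 0.0494  0.9111 -0.1339] rot [-0.0006  0.0072  0.8859]
```

Call:
move_arm:
  deltas: [0,0,0.03,0,0,0,1,0,0,0.06,0,0,0,1,0,0,0.06,0,0,0,1]

```text
time: 14.8
tool_pos: [0.4796, 0.0054, 0.2411]
ee_rot: [2.802, 0.437, 2.017]
wrist_force: [-4.9, 5.9, 4.0]
width: 0.0139
finger_force: 30.0
```

```bash
python3 eng.py; python3 - <<'E'
from hd import *
s=snap('wrist');pickle.dump(s,open('w9.pkl','wb'));handle(s)
E
```

```text
14.8 [0.4796 0.0054 0.2411] [2.8022 0.4367 2.0165] q [ 0.0779 -0.4372  1.8457 -0.2687  1.2556 -0.4226] F [-4.8629  5.8884  3.9991] w 0.013895159365372015 30.029620556160808
tool shift from w6 mm [  3.1435 -58.2415  63.6991] (nom 4.1,-59.2; face touch 53.1, home 63.1)
F tool [ 5.0229  0.5059 -6.9877] M tool [ 0.0699  0.9341 -0.1462] rot [-0.0007  0.0071  0.9463]
handle yaw in tool [-0.0307  0.0003] xmax 0.04821148212934567 ztop -0.031097726918696153
```

```bash
cat > pol.py <<'E'
from rg import *
def polar(s):
    c=np.array([.4988,-.0046,.2065]);w6=pickle.load(open('w6.pkl','rb'));T6=w6['T']@np.linalg.inv(w6['T_tool_cam'])
    ex=T6[:3,0];ex=ex-(ex@n)*n;ex/=np.linalg.norm(ex);ey=np.cross(-n,ex)
    # forward projection (fisheye)
    Ti=np.linalg.inv(s['T']);g=cv2.cvtColor(s['image'],cv2.COLOR_RGB2GRAY).astype(np.float32)
    def proj(p):
        q=p@Ti[:3,:3].T+Ti[:3,3];v=np.c_[q[:,0],-q[:,1],-q[:,2]];rr=np.hypot(v[:,0],v[:,1]);th=np.arctan2(rr,v[:,2]);return np.c_[v[:,0]/rr*th,v[:,1]/rr*th]*s['f']+[s['cx'],s['cy']]
    a=np.arange(1.3,2.9,.01)
    for r,dz in [(.037,0),(.039,0),(.041,0),(.0455,-.001),(.047,-.001),(.049,-.001)]:
        p=c+r*(np.cos(a)[:,None]*ex+np.sin(a)[:,None]*ey)+dz*n;uv=proj(p).astype(np.float32)
        v=cv2.remap(g,uv[None,:,0],uv[None,:,1],1)[0];bg=cv2.medianBlur(v[None].astype(np.float32),5)[0];bg=np.array([np.median(v[max(0,i-20):i+21]) for i in range(len(v))])
        k=v-bg;i=np.argsort(k)[:6];print(r,'dark at',a[i].round(2),k[i].round(0))
E
python3 - <<'E'
from pol import *
for f in ['w6','w8','w9']: print(f);polar(pickle.load(open(f+'.pkl','rb')))
E
```

```text
w6
0.037 dark at [1.57 1.58 1.56 1.59 1.55 1.6 ] [-57. -52. -51. -47. -36. -33.]
0.039 dark at [1.57 1.58 1.56 1.59 1.55 1.6 ] [-70. -64. -61. -57. -44. -39.]
0.041 dark at [1.57 1.58 1.56 1.59 2.62 1.55] [-70. -63. -61. -56. -44. -43.]
0.0455 dark at [2.43 2.44 2.42 2.45 2.41 2.46] [-70. -67. -59. -46. -42. -26.]
0.047 dark at [2.44 2.43 2.45 2.78 2.42 2.77] [-53. -46. -38. -28. -27. -26.]
0.049 dark at [2.75 2.74 2.76 2.73 2.77 1.39] [-48. -41. -31. -18. -13. -10.]
w8
0.037 dark at [1.96 1.97 1.98 1.99 1.95 2.  ] [-62. -61. -61. -46. -35. -29.]
0.039 dark at [1.98 1.97 1.96 1.99 2.75 2.74] [-82. -80. -71. -65. -48. -46.]
0.041 dark at [1.98 1.97 2.79 2.8  2.81 2.78] [-81. -81. -77. -74. -71. -66.]
0.0455 dark at [2.43 2.44 2.87 2.88 2.86 2.85] [-81. -80. -72. -72. -72. -72.]
0.047 dark at [2.89 2.88 2.87 2.86 2.85 2.72] [-59. -58. -57. -48. -36. -22.]
0.049 dark at [2.89 2.88 2.87 2.86 2.71 2.7 ] [-79. -74. -52. -16. -11. -10.]
w9
0.037 dark at [2.46 2.47 2.48 2.49 2.45 2.5 ] [-57. -56. -52. -40. -32. -23.]
0.039 dark at [2.47 2.46 2.48 2.49 2.45 2.5 ] [-92. -79. -79. -60. -36. -34.]
0.041 dark at [2.47 2.48 2.46 2.49 2.5  2.45] [-104.  -86.  -71.  -66.  -38.  -23.]
0.0455 dark at [2.42 2.43 2.41 2.44 2.4  2.45] [-72. -72. -63. -46. -31. -23.]
0.047 dark at [2.43 2.42 2.41 2.44 2.45 2.74] [-80. -70. -52. -52. -26. -19.]
0.049 dark at [2.7  2.71 2.69 2.72 2.68 2.43] [-54. -53. -50. -33. -29. -22.]
```

The scribes now coincide (2.47 against 2.43 rad). One small extra turn will confirm the stop.

Call:
move_arm:
  deltas: [0,0,0.04,0,0,0,1,0,0,0.06,0,0,0,1,0,0,0.06,0,0,0,1]

```text
time: 15.15
tool_pos: [0.4798, 0.0055, 0.2412]
ee_rot: [2.777, 0.416, 1.955]
wrist_force: [-4.7, 5.6, 3.5]
width: 0.0136
finger_force: 30.2
```

```bash
python3 eng.py; python3 - <<'E'
from hd import *; from pol import polar
s=snap('wrist');pickle.dump(s,open('w10.pkl','wb'));handle(s);polar(s)
E
```

```text
15.15 [0.4798 0.0055 0.2412] [2.7766 0.4163 1.9554] q [ 0.078  -0.4371  1.8456 -0.2687  1.2553 -0.3633] F [-4.6808  5.6472  3.457 ] w 0.01360559254530421 30.203334130346775
tool shift from w6 mm [  3.0141 -58.166   63.6836] (nom 4.1,-59.2; face touch 53.1, home 63.1)
F tool [ 4.9959  0.064  -6.3865] M tool [ 0.0796  1.0266 -0.4097] rot [-0.0008  0.007   1.0056]
handle yaw in tool [-0.0096 -0.001 ] xmax 0.04820363625631377 ztop -0.031077425238329043
0.037 dark at [2.52 2.51 2.53 2.5  2.49 2.54] [-58. -44. -38. -32. -21. -14.]
0.039 dark at [2.52 2.53 2.51 2.5  2.54 2.49] [-107.  -90.  -73.  -42.  -39.  -24.]
0.041 dark at [2.52 2.53 2.51 2.5  2.54 2.49] [-88. -82. -77. -54. -39. -26.]
0.0455 dark at [2.43 2.42 2.41 2.44 2.4  2.39] [-83. -73. -56. -49. -30. -13.]
0.047 dark at [2.43 2.42 2.44 2.41 2.45 2.4 ] [-80. -75. -68. -47. -22. -21.]
0.049 dark at [1.53 1.54 2.43 2.42 2.44 2.73] [-36. -30. -30. -28. -23. -23.]
```

```bash
python3 - <<'E'
import re,pol
from rg import *
c=np.array([.4988,-.0046,.2065])
for f in ['w6','w10']:
    s=pickle.load(open(f+'.pkl','rb'));P=dep(s).reshape(400,640,3);rel=P-c;d=rel@n;r=np.linalg.norm(rel-d[...,None]*n,axis=-1)
    print(f,np.histogram(d[(r>.0455)&(r<.0505)&(abs(d)<.03)],np.arange(-.022,.006,.002)),)
src=open('pol.py').read()
for dz in (-.004,-.006,-.009,-.012):
    ns={};exec(re.sub(r"for r,dz in .*?:\n",f"for r,dz in [(.0455,{dz}),(.047,{dz}),(.049,{dz})]:\n",src),ns)
    for f in ['w6','w8','w10']: print(dz,f);ns['polar'](pickle.load(open(f+'.pkl','rb')))
E
```

```text
w6 (array([ 16,  13,  13,  34, 623, 197,   0,   0,   0,   0,   0,   0,   0]), array([-0.022, -0.02 , -0.018, -0.016, -0.014, -0.012, -0.01 , -0.008,
       -0.006, -0.004, -0.002,  0.   ,  0.002,  0.004]))
w10 (array([ 22,  26,  23,  50, 985, 327,   0,   0,   0,   0,   0,   0,   0]), array([-0.022, -0.02 , -0.018, -0.016, -0.014, -0.012, -0.01 , -0.008,
       -0.006, -0.004, -0.002,  0.   ,  0.002,  0.004]))
-0.004 w6
0.0455 dark at [2.45 2.46 2.44 2.47 2.43 2.48] [-62. -57. -51. -46. -34. -27.]
0.047 dark at [2.45 2.46 2.47 2.44 2.48 2.43] [-62. -60. -49. -46. -31. -22.]
0.049 dark at [2.76 2.77 2.75 2.78 2.79 2.45] [-50. -42. -39. -29. -24. -23.]
-0.004 w8
0.0455 dark at [2.87 2.88 2.86 2.89 2.85 2.84] [-83. -83. -83. -82. -82. -80.]
0.047 dark at [2.46 2.45 2.89 2.88 2.87 2.86] [-82. -70. -70. -70. -69. -65.]
0.049 dark at [2.89 2.88 2.87 2.73 1.72 1.73] [-61. -54. -34. -11.  -9.  -8.]
-0.004 w10
0.0455 dark at [2.45 2.46 2.44 2.56 2.55 2.43] [-74. -64. -56. -40. -39. -35.]
0.047 dark at [2.46 2.45 2.44 2.43 2.47 2.42] [-82. -80. -71. -42. -36. -19.]
0.049 dark at [2.45 2.46 2.44
[... 1556 characters left out ...]
 2.73 2.7  2.74 2.79] [-25. -24. -18. -16. -13. -13.]
0.047 dark at [2.51 2.5  2.52 2.49 2.53 2.48] [-44. -43. -38. -31. -27. -16.]
0.049 dark at [2.51 2.5  2.52 2.53 2.49 2.54] [-62. -58. -58. -43. -34. -24.]
-0.012 w8
0.0455 dark at [2.07 2.08 2.86 2.87 2.88 2.89] [-96. -79. -79. -79. -78. -78.]
0.047 dark at [2.89 2.88 2.87 2.86 2.85 2.07] [-78. -78. -78. -74. -55. -40.]
0.049 dark at [2.89 2.88 2.87 2.51 2.5  2.52] [-83. -79. -68. -63. -57. -52.]
-0.012 w10
0.0455 dark at [2.63 2.62 2.61 2.64 2.6  2.59] [-73. -70. -62. -42. -35. -15.]
0.047 dark at [2.52 2.51 2.5  2.63 2.62 2.61] [-83. -68. -52. -50. -49. -46.]
0.049 dark at [2.52 2.51 2.5  2.53 2.49 2.48] [-83. -77. -60. -48. -31. -13.]
```

With the flange at its measured depth (-12.5 mm), its line is at 2.515 rad and the ring scribe at 2.52: they meet, and the torque rose sharply. One last nudge to be sure.

Call:
move_arm:
  deltas: [0,0,0.03,0,0,0,1,0,0,0.03,0,0,0,1]

```text
time: 15.4
tool_pos: [0.4798, 0.0055, 0.2412]
ee_rot: [2.765, 0.406, 1.926]
wrist_force: [-5.3, 4.8, 4.2]
width: 0.014
finger_force: 31.0
```

```bash
python3 eng.py; python3 - <<'E'
from hd import *; from pol import polar
s=snap('wrist');pickle.dump(s,open('w11.pkl','wb'));handle(s);polar(s)
E
```

```text
15.4 [0.4798 0.0055 0.2412] [2.7648 0.4057 1.9256] q [ 0.0781 -0.4371  1.8456 -0.2689  1.2553 -0.3338] F [-5.3126  4.8328  4.2423] w 0.013994735572632672 31.02299896068871
tool shift from w6 mm [  3.0383 -58.174   63.7159] (nom 4.1,-59.2; face touch 53.1, home 63.1)
F tool [ 4.1851 -0.7107 -7.1803] M tool [ 0.0677  0.9519 -0.6596] rot [-0.0005  0.0069  1.0349]
handle yaw in tool [-0.0335 -0.0009] xmax 0.04818358628017586 ztop -0.03110039596544939
0.037 dark at [2.53 2.52 2.51 2.54 2.5  2.49] [-43. -40. -30. -22. -18.  -9.]
0.039 dark at [2.51 2.52 2.53 2.5  2.54 2.49] [-76. -74. -70. -53. -43. -28.]
0.041 dark at [2.52 2.51 2.53 2.5  2.54 2.49] [-70. -63. -58. -42. -40. -22.]
0.0455 dark at [2.42 2.43 2.41 2.44 2.4  2.45] [-74. -73. -54. -51. -29. -26.]
0.047 dark at [2.43 2.42 2.44 2.41 2.45 2.76] [-79. -61. -53. -40. -27. -21.]
0.049 dark at [2.73 2.72 2.74 2.71 2.75 2.43] [-43. -40. -37. -34. -29. -29.]
```

At the stop: torque 0.66 N m and the scribe unmoved. I unload slightly and withdraw along the axis.

Call:
move_arm:
  deltas: [0,0,-0.035,0,0,0,1,0,0,-0.035,0,0,-0.3,1,0,0,-0.035,0,0,-0.8,1,0,0,-0.035,0,0,-1.6,1,0,0,-0.035,0,0,-3,1,0,0,-0.035,0,0,-6,1,0,0,-0.035,0,0,-9,1,0,0,-0.035,0,0,-9,1]

```text
time: 16.25
tool_pos: [0.4374, 0.0239, 0.321]
ee_rot: [2.775, 0.422, 1.957]
wrist_force: [0.2, 0.0, -1.9]
width: 0.0139
finger_force: 30.0
```

```bash
python3 - <<'E'
from hd import *; from pol import polar
st();s=snap('wrist');pickle.dump(s,open('w12.pkl','wb'));handle(s);polar(s)
delta([.4325,.3169,.24],down(2.792))
E
```

```text
16.25 [0.4374 0.0239 0.321 ] [2.775  0.4217 1.9565] q [ 0.159  -0.5147  1.7365 -0.2982  1.4528 -0.3416] F [ 0.1897  0.0186 -1.9496] w 0.013892587608193258 29.999585542827845
handle yaw in tool [-0.0012 -0.0005] xmax 0.048208581775930924 ztop -0.031197924366934873
0.037 dark at [2.51 2.52 2.5  2.53 2.49 2.54] [-47. -47. -34. -31. -22. -16.]
0.039 dark at [2.52 2.51 2.5  2.53 2.49 2.48] [-72. -65. -53. -50. -39. -28.]
0.041 dark at [2.52 2.51 2.5  2.49 2.53 2.48] [-62. -58. -54. -45. -45. -31.]
0.0455 dark at [2.44 2.43 2.45 2.46 2.42 2.47] [-50. -43. -42. -34. -26. -19.]
0.047 dark at [2.44 2.45 2.43 2.46 2.47 2.42] [-58. -47. -40. -36. -22. -21.]
0.049 dark at [2.45 2.44 2.46 2.47 2.43 2.89] [-23. -20. -20. -15. -11.  -9.]
delta rot [ 0.1615  0.5369 -0.7363] cm [28.132 11.379 -0.   ]
```

Call:
move_arm:
  deltas: [0.1615,0.5369,-0.7363,28.1,11.4,0,1,0.1615,0.5369,-0.7363,28.1,11.4,0,1,0.1615,0.5369,-0.7363,28.1,11.4,0,1,0.1615,0.5369,-0.7363,28.1,11.4,0,1,0.1615,0.5369,-0.7363,28.1,11.4,0,1,0.1615,0.5369,-0.7363,28.1,11.4,0,1,0.1615,0.5369,-0.7363,28.1,11.4,0,1,0.1615,0.5369,-0.7363,28.1,11.4,0,1]

```text
time: 17.1
tool_pos: [0.4324, 0.3162, 0.233]
ee_rot: [-3.133, -0.008, 2.791]
wrist_force: [0.1, 0.4, -2.1]
width: 0.0143
finger_force: 30.0
```

Call:
move_arm:
  deltas: [0,0,0,0,0,0,1,0,0,0,0,0,0,1,0,0,0,0,0,0,1,0,0,0,0,0,0,1,0,0,0,0,0,0,1,0,0,0,0,0,0,1]

```text
time: 17.7
tool_pos: [0.432, 0.3163, 0.238]
ee_rot: [-3.14, -0.004, 2.792]
wrist_force: [-0.1, -0.1, -2.5]
width: 0.0139
finger_force: 30.0
```

```bash
python3 - <<'E'
from hd import *
st();s=snap('wrist');pickle.dump(s,open('w13.pkl','wb'));handle(s)
delta([.4325,.3169,.12],down(2.792));delta([.4325,.3169,.062],down(2.792))
E
```

```text
17.7 [0.432  0.3163 0.238 ] [-3.1403 -0.0037  2.7915] q [ 0.5248  0.0532  1.3429  0.002   1.7488 -0.6956] F [-0.0654 -0.1432 -2.461 ] w 0.013867256169071593 29.999037003144622
handle yaw in tool [-0.0012  0.0001] xmax 0.048319395552379 ztop -0.030618806390194722
delta rot [-0.0016 -0.0039 -0.0004] cm [-0.073  0.082 11.787]
delta rot [-0.0016 -0.0039 -0.0004] cm [-0.096  0.091 17.586]
```

Call:
move_arm:
  deltas: [0,0,0,-0.07,0.08,5,1,0,0,0,-0.07,0.08,10,1,0,0,0,-0.07,0.08,14.4,1,0,0,0,-0.07,0.08,14.4,1,0,0,0,-0.07,0.08,14.4,1,0,0,0,-0.07,0.08,14.4,1,0,0,0,-0.07,0.08,14.4,1,0,0,0,-0.07,0.08,14.4,1]

```text
time: 18.55
tool_pos: [0.4339, 0.3179, 0.0965]
ee_rot: [3.14, -0.001, 2.792]
wrist_force: [-0.5, 0.4, -3.9]
width: 0.0138
finger_force: 30.0
```

```bash
python3 - <<'E'
from hd import *
st();delta([.4325,.3169,.062],down(2.792))
E
```

```text
18.55 [0.4339 0.3179 0.0965] [ 3.1396 -0.001   2.7918] q [ 0.5256  0.1068  1.5678  0.002   1.4661 -0.6956] F [-0.517   0.4255 -3.8782] w 0.01384722508188152 29.99881250783801
delta rot [ 0.002  -0.001  -0.0002] cm [ 0.094 -0.151  3.446]
```

Call:
move_arm:
  deltas: [0,0,0,0.09,-0.15,0.5,1,0,0,0,0.09,-0.15,1,1,0,0,0,0.09,-0.15,1,1,0,0,0,0.09,-0.15,1,1,0,0,0,0.09,-0.15,1,1,0,0,0,0.09,-0.15,1,1]

```text
time: 19.15
tool_pos: [0.431, 0.3159, 0.0837]
ee_rot: [-3.14, -0.004, 2.792]
wrist_force: [-0.1, 0.2, -3.8]
width: 0.0138
finger_force: 30.0
```

```bash
python3 - <<'E'
from hd import *
st();delta([.4325,.3169,.062],down(2.792))
E
```

```text
19.15 [0.431  0.3159 0.0837] [-3.1397 -0.0042  2.7918] q [ 0.5251  0.112   1.5885  0.002   1.4452 -0.6962] F [-0.1199  0.2162 -3.8017] w 0.013776066285848874 29.998829886317253
delta rot [-0.0019 -0.0042 -0.0002] cm [-0.116  0.145  2.165]
```

Call:
move_arm:
  deltas: [0,0,0,0,0,0,1,0,0,0,0,0,0,1,0,0,0,0,0,0,1,0,0,0,0,0,0,1,0,0,0,0,0,0,1,0,0,0,0,0,0,1]

```text
time: 19.75
tool_pos: [0.4309, 0.3159, 0.0836]
ee_rot: [-3.14, -0.004, 2.792]
wrist_force: [0.8, 0.6, -2.7]
width: 0.0138
finger_force: 30.0
```

```bash
python3 - <<'E'
from hd import *
st();delta([.4325,.3169,.062],down(2.792))
E
```

```text
19.75 [0.4309 0.3159 0.0836] [-3.1396 -0.0043  2.7918] q [ 0.5251  0.112   1.5887  0.0021  1.4453 -0.6962] F [ 0.7568  0.6396 -2.7264] w 0.013833759627553812 29.998884592205286
delta rot [-0.002  -0.0043 -0.0002] cm [-0.124  0.154  2.158]
```

Call:
move_arm:
  deltas: [-0.002,-0.004,0,-0.12,0.15,0,1,-0.002,-0.004,0,-0.12,0.15,0.5,1,-0.002,-0.004,0,-0.12,0.15,0.9,1,-0.002,-0.004,0,-0.12,0.15,1.3,1,-0.002,-0.004,0,-0.12,0.15,1.6,1,-0.002,-0.004,0,-0.12,0.15,1.6,1,-0.002,-0.004,0,-0.12,0.15,1.6,1,-0.002,-0.004,0,-0.12,0.15,1.6,1]

```text
time: 20.55
tool_pos: [0.4327, 0.3169, 0.0678]
ee_rot: [3.141, 0.0, 2.792]
wrist_force: [0.6, 0.7, -2.5]
width: 0.0138
finger_force: 30.0
```

```bash
python3 - <<'E'
from hd import *
st();delta([.4325,.3169,.062],down(2.792))
E
```

```text
20.55 [0.4327 0.3169 0.0678] [3.1413 0.     2.7918] q [ 0.5264  0.1253  1.6068  0.0002  1.4093 -0.6946] F [ 0.5757  0.7087 -2.5041] w 0.013839873091069599 29.998808847740293
delta rot [ 0.0003  0.     -0.0002] cm [ 0.013 -0.01   0.579]
```

Call:
move_arm:
  deltas: [0,0,0,0,0,0.2,1,0,0,0,0,0,0.4,1,0,0,0,0,0,0.55,1,0,0,0,0,0,0.65,1,0,0,0,0,0,0.65,1,0,0,0,0,0,0.65,1]

```text
time: 21.15
tool_pos: [0.4325, 0.3169, 0.062]
ee_rot: [3.141, -0.0, 2.792]
wrist_force: [-3.0, -0.7, 5.0]
width: 0.0139
finger_force: 30.0
```

The spanner has contacted the floor at the original height. Release, then rise straight up.

Call:
move_arm:
  deltas: [0,0,0,0,0,-0.05,0.4,0,0,0,0,0,-0.05,0.2,0,0,0,0,0,-0.05,0,0,0,0,0,0,-0.05,0,0,0,0,0,0,-2,0,0,0,0,0,0,-6,0,0,0,0,0,0,-11,0,0,0,0,0,0,-15,0]

```text
time: 21.95
tool_pos: [0.4328, 0.317, 0.2135]
ee_rot: [3.14, 0.001, 2.792]
wrist_force: [0.2, -0.5, 0.8]
width: 0.0468
finger_force: 0.0
```

Call:
move_arm:
  deltas: [0,0,0,0,0,-3,0,0,0,0,0,0,-3,0,0,0,0,0,0,-3,0,0,0,0,0,0,-3,0,0,0,0,0,0,-3,0]

```text
time: 22.45
tool_pos: [0.4317, 0.3164, 0.2385]
ee_rot: [-3.138, -0.003, 2.792]
wrist_force: [0.8, 0.7, -0.2]
width: 0.0472
finger_force: 0.0
```

```bash
python3 - <<'E'
from m import *
st();t=snap('top');s=snap('wrist');w2=pickle.load(open('w2.pkl','rb'));t0=pickle.load(open('top0.pkl','rb'))
for nm,q in (('before',w2),('after',s)):
    P=dep(q).reshape(400,640,3);Z=P[...,2];m=(np.hypot(P[...,0]-.433,P[...,1]-.317)<.07)&(Z>.08)&(Z<.105)
    c=max(cv2.findContours(m.astype(np.uint8),0,1)[0],key=cv2.contourArea)[:,0]
    print(nm,np.median(Z[m]),plane(P[m])[1],cv2.minAreaRect((onz(q,c,.093)[:,:2]*1000).astype(np.float32)))
P=dep(t).reshape(400,640,3);Z=P[...,2];m=np.zeros((400,640),bool);m[118:150,325:370]=1
z=Z[m&(Z>.17)&(Z<.23)];z0=dep(t0).reshape(400,640,3)[...,2];z0=z0[m&(z0>.17)&(z0<.23)]
print('plug top before/after',np.median(np.sort(z0)[-80:]),np.median(np.sort(z)[-80:]))
d=abs(t['image'].astype(int)-t0['image']).max(2)>60;k=cv2.connectedComponentsWithStats(d.astype(np.uint8))
print([r.tolist() for r in k[2][1:] if r[4]>15])
E
```

```text
22.45 [0.4317 0.3164 0.2385] [-3.1381 -0.0032  2.7918] q [ 0.5263  0.0539  1.3414  0.0002  1.7511 -0.6947] F [ 0.7875  0.6755 -0.1697] w 0.04719225921643741 0.0
before 0.09240630760326757 [0.0018 0.0104 0.9999] ((432.5953369140625, 316.9891662597656), (14.051314353942871, 99.29649353027344), 70.29572296142578)
after 0.09241729326450351 [0.008  0.0236 0.9997] ((432.3105163574219, 316.3285827636719), (12.954527854919434, 99.29437255859375), 70.32388305664062)
plug top before/after 0.21455075602390172 0.20625357561196778
[[58, 170, 101, 52, 2380], [133, 204, 140, 196, 10886], [77, 216, 97, 117, 4928], [410, 219, 230, 181, 17462], [206, 224, 8, 14, 46], [258, 239, 52, 63, 1765], [334, 255, 157, 95, 6709], [216, 257, 6, 25, 48], [221, 287, 4, 23, 46], [255, 300, 4, 12, 36], [274, 310, 66, 90, 2919], [305, 358, 8, 9, 38], [310, 371, 22, 20, 53]]
```

```bash
python3 -c "
from bench import robot
print(robot.close_job())"
```

```text
the job is handed in; nothing more can be done
None
```

I handed the job in at about 22.5 s: the plug is pressed home, the ring is turned clockwise to its stop with the scribed lines meeting, and the spanner is released upright in its rest; the jar, reagent bottle and dropper bottles were not touched.

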